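# Lever open the blue service cover

### The job

Use the green-handled pry tool with the thin steel blade to lever up the hinged blue cover of the small black box, blade under its free front edge, until the cover stands at least 45 degrees open by itself; do not open it with the fingers. Then lay the pry tool back down on the black rubber pad and let go. Leave the brush lying where it is and the grey-covered box shut.

Things in the scene. Friction and masses are not known exactly. Their poses are not given: they have to be found in the camera images.
- pry_mid (a point): Grip point of the loose pry tool (about 90 g), half-way up its green handle, near the centre of mass. Axes: x along the tool to the blade tip, y across, z up. Handle 105 long, 16 wide, 24 high, from 75 behind this point to 30 ahead in x; lies on it. Flat steel blade 20 wide, 2.5 thick, level with this point, from the handle's front to the tip 105 ahead in x.
- blue_unit: Fixed black box with the blue cover, 120 x 120, 66 high. Origin: centre of its underside, on the desk; x from its front to its hinge side, z up. Hollow, contents below 40. Its front wall (x -60 to -55) is only 50 high: a slot 16 high, 110 wide under the cover's edge, open into the box. Cover's free edge at x = -68; hinge line along y at x = 60, z = 66, level with the cover's underside.
- blue_cover (a joint): Opening angle of the blue cover, rad: 0 shut and level, growing as the front edge rises, up to 1.9. A plate 128 from hinge line to free edge, 122 wide, 4 thick, 60 g, underside at height 66 when shut. No latch; a stiff hinge holds it at any angle; about 1 N at the free edge lifts it.
- pad: Black rubber pad fixed on the desk, 240 (x) x 200 (y) x 3 thick, not turned; origin at the centre of its underside. The pry tool and the brush lie on it side by side, 90 apart (either one on the left), pointing roughly along +x.
- brush_mid (a point): Bystander: cleaning brush with a yellow handle, loose, of the same handle size as the pry tool (105 x 16 x 24), with a wooden ferrule and grey bristles, reaching 90 ahead of this point, which lies half-way up the handle; axes as for the pry tool.
- grey_cover (a joint): Bystander: opening angle of the grey cover on the second, otherwise identical black box, rad; 0 shut.

How it is judged:
On the way:
1. the pry tool, not the fingers, is lifting the blue cover (value of joint blue_cover above 0.15 rad and contact force between pry and blue_cover above 0.05 N), for 0.1 s.
At the end, for the whole second after the job is handed in: The blue cover stands still, open by at least 45 degrees (0.785 rad); the pry tool lies at rest on the pad (its grip point over the pad and less than 22 mm above the desk); the grey cover is shut (under 0.1 rad) and the brush within 30 mm of where it was (value of joint blue_cover above 0.785 rad and not (velocity of joint blue_cover above 0.1 rad/s) and velocity of joint blue_cover above -0.1 rad/s and x of pry_mid in the frame of pad between -0.12 and 0.12 m and y of pry_mid in the frame of pad between -0.1 and 0.1 m and height (world z) of pry_mid below 0.022 m and linear speed of pry below 0.03 m/s and value of joint grey_cover below 0.1 rad and distance of brush_mid from where it was at the start of the episode below 0.03 m); the robot touches nothing.
It fails at once if the pry tool is let go of well above the pad (its grip point over 55 mm above the desk) (height (world z) of pry_mid above 0.055 m and contact force between the fingers and pry below 0.1 N).
It fails at once if the fingers or the arm touch the blue cover (contact force between any of the fingers, the arm and blue_cover above 0.5 N).
It fails at once if the grey cover is opened (value of joint grey_cover above 0.1 rad).
It fails at once if the brush is displaced by more than 30 mm (distance of brush_mid from where it was at the start of the episode above 0.03 m).
It also fails if it takes over 58 s, if anything falls off the work surface, if the arm or the gripper's body presses on something with over 40 N, if the wrist force passes 120 N, or if a joint passes its speed limit or range.

### The arm

A 7-joint arm with a two-finger parallel gripper is mounted at the origin on the work surface. World frame = base frame: x ahead of the robot, y to its left, z up, the work surface at z = 0. Lengths are in m, angles in rad, forces in N, time in s.
With the tool pointing down it reaches from about 0.425 to 0.925 m from the base axis. Payload 6.8 kg.
Tool frame: the origin (TCP) lies between the finger pads; the fingertips stand 22 mm ahead of it and the grasp point (between the pads) lies 3 mm ahead of it (bot.tip_reach is the distance from the TCP to the fingertips, in m); z points along the fingers, x is the direction in which the jaws open and shut, and the axes are right-handed (so a half turn about z gives the same grasp; the last joint's range is limited). The gripper opens to 85 mm and grips with 20 to 120 N. Pads are 22 mm wide; open, the fingers measure 114 mm over their backs; the gripper's body (76 mm by 85 mm) begins 54 mm behind the grasp point. The pads swing forward as they close: fully open they stand 13 mm farther back than shut.
Start: joints at [1.15, 0.477, 0.022, 1.555, -0.011, 1.109, -0.083], TCP at [0.208, -0.642, 0.253] pointing down, gripper open.
Joint ranges: [-2.96, 2.96], [-0.34, 2.1], [-1.41, 1.46], [0.24, 2.44], [-1.37, 4.51], [0.17, 1.92], [-2.96, 2.96]. Speed limits (rad/s): [2.39, 2.39, 3.14, 3.14, 3.14, 3.14, 3.14].

### API

Orientations are given as a unit quaternion [w, x, y, z].
In Python, from station import bot gives the robot as it stands.
- The arm moves only by the tool step_arm, never from a script. Its argument "targets" is a list of rows, each a list of 5 numbers: the shift along the tool's x, y, z in mm, then the turn about the tool's z in degrees, then the closure, from 0 (fully open) to 1 (shut). In form: [[dx, dy, dz, spin, jaw], ...]. A call has 1 to 20 rows; each row is the pose to reach, as a shift and turn from the pose commanded when the call began, along the tool's axes at that moment; what a row does not reach only later rows make up. A row lasts 1/12 s, in which the tool goes at most 41.7 mm and 7.16 degrees, less where a joint would pass 70% of its speed; a pose out of reach is approached as far as the arm can. A call with a gripper value outside its range is refused whole. The fingers move at their own pace and stop on an object; "newtons" is the grip in N (left out, the last holds). Time passes only in rows, so rows that repeat a pose let the fingers close. It gives the time, the measured TCP pose, the force and the opening at its end, in the units of the state.
- bot.get_obs(): the state, without advancing time (a new reading comes with each control period).
- bot.read_camera(name): name is "scene" or "top" or "wrist"; returns a dict with "frame" (384x512x3 uint8, red, green, blue), "z_map" (384x512 float32, m along the optical axis (not along the pixel's ray), 0 where there is no reading), "fov_y" (degrees; the focal length in pixels is half the picture's height over the tangent of half this angle, whatever the lens; pixels are square), "cx", "cy" (the principal point, pixels), "R" (3x3) and "t" (3): a world point X has camera coordinates R X + t. Camera axes: x right, y down, z forward; pixel columns grow to the right and rows downward; lengths in m; the calibration is good to about 2 mm. A picture is of the moment at which its call begins.
- bot.hand_in(): hands the job in, once; it reports no verdict.
The state is a dict: "t": time; "q": joint angles; "joint_vel": joint speeds; "joint_torque": joint torques, N m; "eef_pos": TCP position; "tool_rot": TCP orientation; "contact_force": force on the tool from outside, world axes, zero at the start; "torque": the same for the moment, N m; "gripper_width": opening from 0.0 (shut) to 1.0 (fully open).
Only numpy, scipy, OpenCV 4.12 (cv2) and the standard library are available. Lean on these libraries where they do the work, as an engineer would, in place of code of your own. Each camera call takes 0.05 s, during which the arm holds its last target.

## Working session

There is one attempt and no reset: what is moved stays moved. The work goes in short steps, Python scripts to look and compute and a tool call to move; the robot and the scene stay as the last step left them, time stands still between calls to the robot, and variables do not carry over. Pictures are saved under pics/ and viewed, and the job is handed in when it is done.

Besides the shell and the picture viewer there is one more tool, called after ">>>" as name([rows], argument=value, ...), one row to a line, values as JSON. step_arm: Moves the arm, as the interface text tells. Its arguments: {"type":"object","properties":{"targets":{"type":"array"},"newtons":{"type":"number"}},"required":["targets"]}

```bash
mkdir -p pics; ls
python3 - <<'E'
from station import bot
import cv2,numpy as np
o=bot.get_obs(); print({k:np.round(v,3) for k,v in o.items()})
for n in ["scene","top","wrist"]:
    c=bot.read_camera(n); cv2.imwrite(f"pics/{n}0.png",c["frame"][:,:,::-1]); np.savez(f"pics/{n}0.npz",**c)
    print(n,c["fov_y"],c["cx"],c["cy"],np.round(c["R"],3).tolist(),np.round(c["t"],3))
E
```

```text
pics
{'t': np.float64(0.0), 'q': array([ 1.15 ,  0.478,  0.022,  1.556, -0.011,  1.109, -0.083]), 'joint_vel': array([-0.   ,  0.   ,  0.002, -0.001, -0.001,  0.001,  0.   ]), 'joint_torque': array([-0.0000e+00, -5.9646e+01,  1.6080e+00, -2.8120e+01,  1.2000e-02,
        9.0000e-03, -0.0000e+00]), 'eef_pos': array([ 0.208, -0.642,  0.252]), 'tool_rot': array([-0.   ,  0.809, -0.588, -0.001]), 'contact_force': array([-0.685, -0.113, -0.421]), 'torque': array([ 0.027,  0.035, -0.046]), 'gripper_width': np.float64(0.999)}
scene 49.19919967320648 257.2837525394609 190.2076031653081 [[-0.822, 0.569, 0.018], [0.362, 0.547, -0.755], [-0.44, -0.614, -0.656]] [ 0.446 -0.162  1.346]
top 56.86300781013706 256.93568053561586 193.14511712825967 [[0.053, -0.999, -0.005], [-0.971, -0.05, -0.232], [0.232, 0.017, -0.973]] [-0.027  0.585  0.902]
wrist 60.55639437287346 260.673058505229 190.97214593558238 [[0.308, -0.951, -0.002], [-0.906, -0.294, 0.306], [-0.292, -0.092, -0.952]] [-0.674 -0.04   0.38 ]
```

View pics/top0.png

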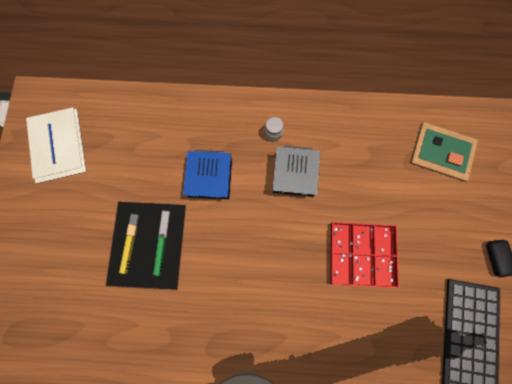

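View pics/scene0.png

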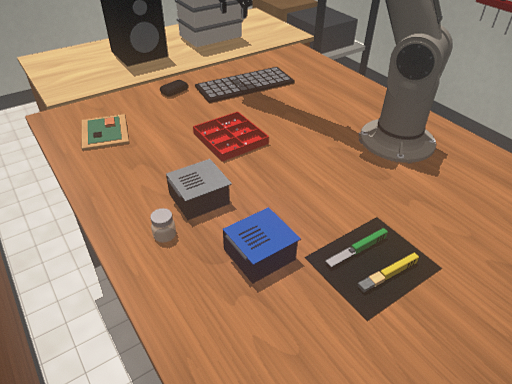

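View pics/wrist0.png

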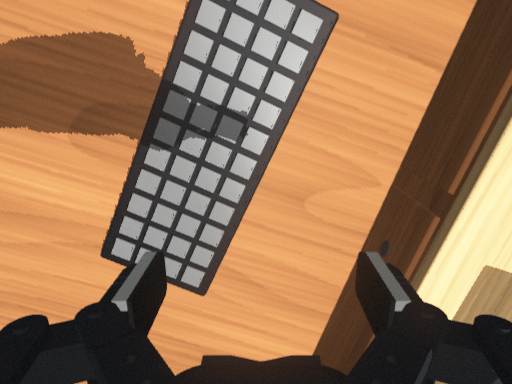

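The top view shows the blue cover at about (208,175), the grey one at (297,172), the pry tool with its green handle at (160,255) and blade at (165,222), and the brush at (128,245). The brush is on the left (+y) side. Next I'll measure these.

```bash
cat > h.py <<'E'
import numpy as np,cv2
def cloud(c):
    H,W=c["z_map"].shape; f=H/2/np.tan(np.radians(float(c["fov_y"]))/2)
    v,u=np.mgrid[0:H,0:W]; z=c["z_map"]
    P=np.stack([(u-c["cx"])/f*z,(v-c["cy"])/f*z,z],-1)
    return (P-c["t"])@c["R"]
def masks(c):
    hsv=cv2.cvtColor(c["frame"],cv2.COLOR_RGB2HSV); h,s,v=[hsv[...,i] for i in range(3)]
    return dict(green=(h>45)&(h<80)&(s>120)&(v>50),yellow=(h>22)&(h<35)&(s>150)&(v>80),blue=(h>105)&(h<125)&(s>150)&(v>60))
def rect(p):
    (cx,cy),(w,hh),a=cv2.minAreaRect((p[:,:2]*1000).astype(np.float32))
    return np.round([cx,cy,w,hh,a],1)
E
python3 - <<'E'
from h import *
for n in ["top","scene"]:
    c=dict(np.load(f"pics/{n}0.npz")); P=cloud(c)
    print(n,"cam",np.round(-c["R"].T@c["t"],3))
    for k,m in masks(c).items():
        m=m&(c["z_map"]>0); 
        nn,l,st,ce=cv2.connectedComponentsWithStats(m.astype(np.uint8))
        for i in range(1,nn):
            if st[i,4]<40: continue
            p=P[l==i]; d=p[:,:2]-np.median(p[:,:2],0)
            w,v=np.linalg.eigh(np.cov(d.T)); a=np.degrees(np.arctan2(v[1,1],v[0,1]))
            print(k,st[i],"med",np.round(np.median(p,0)*1e3,1),"zpct",np.round(np.percentile(p[:,2],[5,95])*1e3,1),"rect",rect(p),"axis",round(a,1))
    # pad
    m=(c["frame"].max(-1)<45)&(abs(P[...,2])<0.008)
    nn,l,st,ce=cv2.connectedComponentsWithStats(m.astype(np.uint8))
    for i in range(1,nn):
        if st[i,4]>800: print("dark",st[i],rect(P[l==i]),np.round(np.median(P[l==i],0),3))
E
```

```text
top cam [ 0.361 -0.013  1.013]
green [153 238  13  38 281] med [404.3 264.4  25.5] zpct [ 7.5 29. ] rect [404.1 269.8  22.5 101.2  88.4] axis 178.3
yellow [119 236  15  38 304] med [405.4 355.1  25. ] zpct [ 7.4 28.8] rect [405.1 363.   26.9 101.8  86.2] axis 176.1
blue [ 184  152   47   46 1856] med [630.  143.5  69.3] zpct [66.3 72.2] rect [6.339e+02 1.452e+02 1.282e+02 1.198e+02 2.000e-01] axis -176.6
dark [ 107  203   78   86 4318] [437.6 310.7 233.  193.8   0. ] [0.429 0.31  0.002]
scene cam [1.016 0.661 0.752]
green [352 229  35  20 149] med [410.5 267.3  26.7] zpct [24.2 28.7] rect [407.2 266.8  12.6 100.7  89.2] axis 178.9
yellow [380 253  39  27 338] med [415.  360.5  26. ] zpct [ 8.3 28.4] rect [399.8 354.2  29.5 119.4  86. ] axis 178.0
blue [ 223  208   77   56 1803] med [636.2 155.9  69.6] zpct [67.6 71.5] rect [635.2 146.3 122.8 126.4  90. ] axis 145.1
```

Run:
```python
from h import *
a=cv2.imread("pics/scene0.png")[150:330,150:450]; cv2.imwrite("pics/sz.png",cv2.resize(a,None,fx=2.6,fy=2.6,interpolation=cv2.INTER_CUBIC))
b=cv2.imread("pics/top0.png")[130:300,100:330]; cv2.imwrite("pics/tz.png",cv2.resize(b,None,fx=3.3,fy=3.3,interpolation=cv2.INTER_CUBIC))
```

```text
(no output)
```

View pics/sz.png

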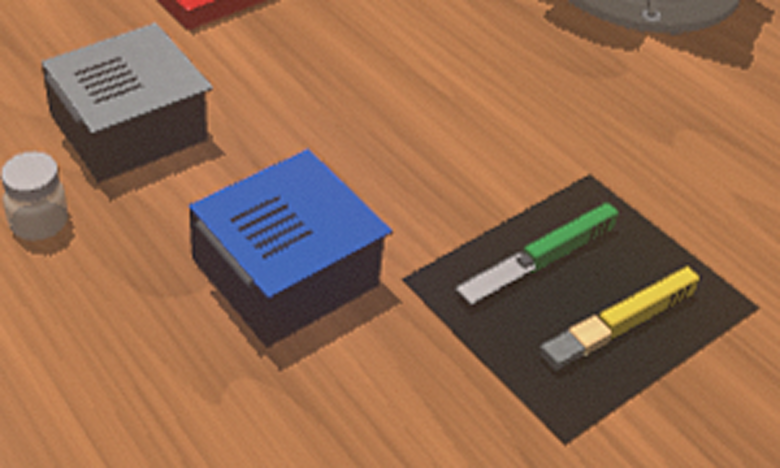

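View pics/tz.png

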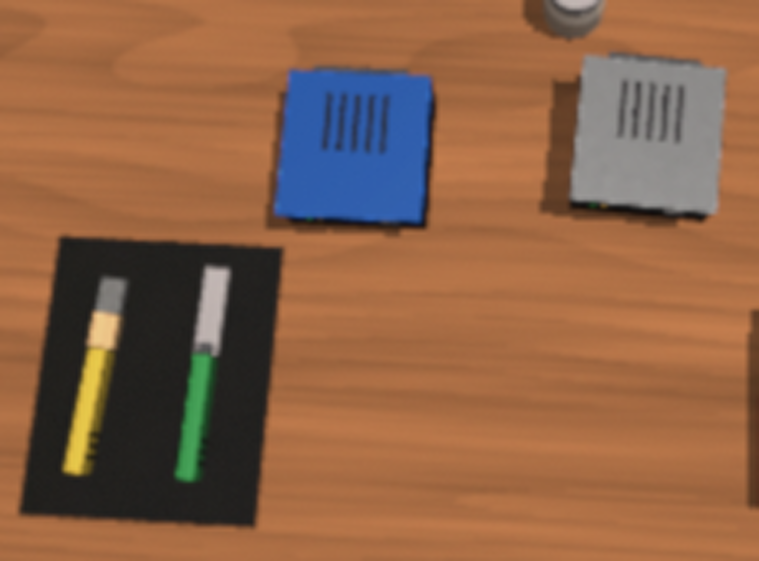

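The hinge bar shows on the far (+x) side of the blue cover, at (360,72) in the zoomed top view. The free edge faces the robot, at (350,222). Now I'll refine the numbers.

Run:
```python
from h import *
for n in ["top","scene"]:
    c=dict(np.load(f"pics/{n}0.npz")); P=cloud(c)
    for k,m in masks(c).items():
        m=m&(c["z_map"]>0); 
        lo,hi=((64,75) if k=="blue" else (22,32))
        p=P[m]*1e3; p=p[(p[:,2]>lo)&(p[:,2]<hi)&(p[:,0]>300)&(p[:,0]<720)&(p[:,1]>60)&(p[:,1]<420)]
        d=p-p.mean(0); w,v=np.linalg.eigh(np.cov(d[:,:2].T)); ax=v[:,1]*np.sign(v[0,1]); 
        s=d[:,:2]@ax; 
        print(n,k,len(p),"mean",np.round(p.mean(0),1),"x",np.round([p[:,0].min(),p[:,0].max()],1),"y",np.round([p[:,1].min(),p[:,1].max()],1),"yaw",np.round(np.degrees(np.arctan2(ax[1],ax[0])),1),"ext",np.round([s.min(),s.max()],1),rect(p/1e3))
    # steel blade
    hsv=cv2.cvtColor(c["frame"],cv2.COLOR_RGB2HSV); Pm=P*1e3
    m=(hsv[...,1]<70)&(hsv[...,2]>100)&(Pm[...,0]>400)&(Pm[...,0]<530)&(Pm[...,1]>230)&(Pm[...,1]<300)
    p=Pm[m]; print("blade",len(p),np.round(p.mean(0),1),rect(p/1e3),np.round([p[:,0].min(),p[:,0].max()],1), "zmed",np.round(np.median(p[:,2]),1))
```

```text
top green 215 mean [403.1 266.5  26.2] x [353.5 454.3] y [257.8 275.4] yaw -1.4 ext [-49.8  51.4] [403.9 266.5  16.2 101.1  88.9]
top yellow 217 mean [404.3 357.8  26. ] x [354.  455.3] y [347.2 368.6] yaw -3.7 ext [-50.4  51.4] [404.7 358.5  17.1 101.8  86.7]
top blue 1820 mean [632.  144.7  69.4] x [569.8 698. ] y [ 85.2 205.2] yaw 2.6 ext [-64.3  66.8] [6.339e+02 1.452e+02 1.282e+02 1.198e+02 2.000e-01]
blade 192 [496.1 264.4  14.2] [494.4 267.3  25.2  71.3  89.3] [458.6 530. ] zmed 15.1
scene green 149 mean [409.  267.1  26.5] x [356.8 457.5] y [260.4 273.4] yaw -1.1 ext [-52.1  48.6] [407.2 266.8  12.6 100.7  89.2]
scene yellow 269 mean [409.2 359.4  26.4] x [354.  459.9] y [349.2 369.4] yaw -3.3 ext [-55.2  50.7] [407.  359.3  17.3 105.9  87.3]
scene blue 1807 mean [637.7 151.8  69.6] x [572.  698.4] y [ 84.9 207.7] yaw -34.2 ext [-82.4  85.9] [635.2 146.3 122.8 126.4  90. ]
blade 231 [494.6 263.9  14.9] [488.6 260.6  31.1  81.9  87.9] [447.2 529.7] zmed 15.8
```

```bash
cat >> h.py <<'E'
from scipy.spatial.transform import Rotation as Ro
def toolR(o):
    w,x,y,z=o["tool_rot"]; return Ro.from_quat([x,y,z,w]).as_matrix()
E
python3 - <<'E'
from station import bot
from h import *
o=bot.get_obs(); R=toolR(o); p=o["eef_pos"]*1e3
print(np.round(R,3), "xang",np.degrees(np.arctan2(R[1,0],R[0,0])))
N=27
for i in range(1,N+1):
    s=i/N; az=np.radians(-72+s*(31.9+72)); r=675+s*(504-675)+60*np.sin(np.pi*s)*0
    w=np.array([r*np.cos(az),r*np.sin(az),250])
    print(i,np.round(w),np.round(R.T@(w-p)).astype(int).tolist())
E
```

```text
[[ 0.308 -0.951 -0.001]
 [-0.951 -0.308  0.001]
 [-0.001  0.    -1.   ]] xang -72.07596991585076
1 [ 249. -621.  250.] [-7, -46, 3]
2 [ 287. -597.  250.] [-18, -90, 3]
3 [ 323. -571.  250.] [-32, -132, 3]
4 [ 358. -542.  250.] [-48, -173, 3]
5 [ 389. -512.  250.] [-67, -213, 3]
6 [ 419. -480.  250.] [-89, -251, 3]
7 [ 445. -446.  250.] [-113, -286, 3]
8 [ 470. -411.  250.] [-139, -320, 3]
9 [ 491. -375.  250.] [-167, -352, 3]
10 [ 510. -338.  250.] [-196, -381, 3]
11 [ 526. -300.  250.] [-228, -408, 3]
12 [ 539. -261.  250.] [-260, -433, 3]
13 [ 550. -222.  250.] [-294, -455, 3]
14 [ 557. -182.  250.] [-330, -474, 3]
15 [ 562. -143.  250.] [-365, -491, 3]
16 [ 564. -104.  250.] [-402, -505, 3]
17 [564. -65. 250.] [-439, -516, 3]
18 [560. -27. 250.] [-477, -525, 3]
19 [555.  11. 250.] [-514, -531, 3]
20 [546.  47. 250.] [-552, -534, 3]
21 [536.  83. 250.] [-589, -535, 3]
22 [523. 117. 250.] [-625, -533, 3]
23 [508. 150. 250.] [-661, -529, 3]
24 [490. 182. 250.] [-697, -523, 3]
25 [471. 212. 250.] [-731, -514, 4]
26 [450. 240. 250.] [-764, -502, 4]
27 [428. 266. 250.] [-796, -489, 4]
```

>>> step_arm([
  [-5, -40, 0, 3, 0],
  [-14, -75, 0, 6, 0],
  [-27, -115, 0, 9, 0],
  [-42, -153, 0, 12, 0],
  [-58, -190, 0, 15, 0],
  [-78, -228, 0, 19, 0],
  [-100, -262, 0, 19, 0],
  [-125, -297, 0, 19, 0],
  [-150, -330, 0, 19, 0],
  [-178, -360, 0, 19, 0],
  [-207, -388, 0, 19, 0],
  [-240, -415, 0, 19, 0],
  [-275, -440, 0, 19, 0],
  [-310, -462, 0, 19, 0],
  [-345, -480, 0, 19, 0],
  [-382, -497, 0, 19, 0],
  [-420, -510, 0, 19, 0],
  [-457, -520, 0, 19, 0],
  [-495, -528, 0, 19, 0],
  [-514, -531, 0, 19, 0],
])

```text
t: 1.82
eef_pos: [0.554, 0.0162, 0.2532]
tool_rot: [0.001, -0.703, 0.712, 0.001]
contact_force: [-0.3, 1.3, -0.0]
gripper_width: 1.002
```

>>> step_arm([
  [-35, 14, 0, 0.5, 0],
  [-70, 30, 0, 0.5, 0],
  [-105, 48, 0, 0.5, 0],
  [-140, 66, 0, 0.5, 0],
  [-175, 85, 0, 0.5, 0],
  [-210, 105, 0, 0.5, 0],
  [-248, 129, 0, 0.5, 0],
  [-248, 129, 30, 0.5, 0],
  [-248, 129, 60, 0.5, 0],
  [-248, 129, 80, 0.5, 0],
  [-248, 129, 80, 0.5, 0],
  [-248, 129, 80, 0.5, 0],
])

```text
t: 2.82
eef_pos: [0.4299, 0.2602, 0.1727]
tool_rot: [-0.001, -0.697, 0.717, 0.0]
contact_force: [0.9, 1.1, -0.0]
gripper_width: 0.996
```

Run:
```python
from station import bot
from h import *
o=bot.get_obs(); R=toolR(o); p=o["eef_pos"]*1e3
print(p,np.round(R,3),"xang",np.degrees(np.arctan2(R[1,0],R[0,0])), o["q"])
c=bot.read_camera("wrist"); cv2.imwrite("pics/w1.png",c["frame"][:,:,::-1]); np.savez("pics/w1.npz",**c)
P=cloud(c)*1e3
for k,m in masks(c).items():
    q=P[m&(c["z_map"]>0)]; 
    if len(q)<50: continue
    q=q[(q[:,2]>23)&(q[:,2]<30)] if k!="blue" else q
    print(k,len(q),rect(q/1e3),np.round(q.mean(0),1),q[:,0].min(),q[:,0].max())
```

```text
[429.92224611 260.17041016 172.71967855] [[-0.027 -1.    -0.002]
 [-1.     0.027 -0.001]
 [ 0.001  0.002 -1.   ]] xang -91.56741196453054 [-0.37835947  0.31911742 -0.34374317  2.01972617  0.14349674  0.82796593
 -2.4018347 ]
green 1417 [405.7 265.9  15.9 103.3  89.3] [407.9 266.5  26.2] 354.0943490521102 457.3446878060623
yellow 1811 [413.4 356.3  16.2  90.6  86. ] [415.7 355.6  26.2] 367.90175288644156 458.84959499797384
```

View pics/w1.png

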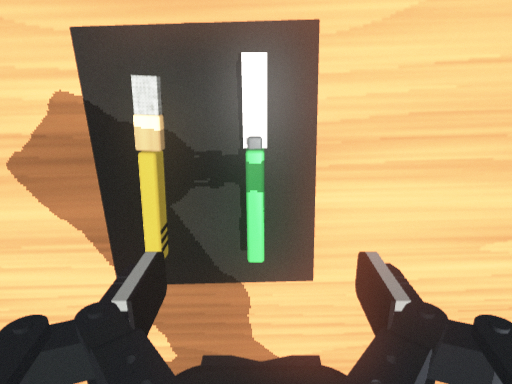

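>>> step_arm([
  [-5.5, 1, 35, -0.5, 0],
  [-5.5, 1, 70, -0.5, 0],
  [-5.5, 1, 100, -0.5, 0],
  [-5.5, 1, 115, -0.5, 0],
  [-5.5, 1, 118, -0.5, 0],
  [-5.5, 1, 118, -0.5, 0],
])

```text
t: 3.37
eef_pos: [0.4304, 0.2664, 0.0559]
tool_rot: [0.0, -0.7, 0.714, -0.0]
contact_force: [-0.1, -0.5, 0.1]
gripper_width: 1.001
```

Run:
```python
from station import bot
from h import *
o=bot.get_obs(); print(o["eef_pos"])
c=bot.read_camera("wrist"); cv2.imwrite("pics/w2.png",c["frame"][:,:,::-1])
```

```text
[0.43035699 0.26635874 0.0558806 ]
```

View pics/w2.png

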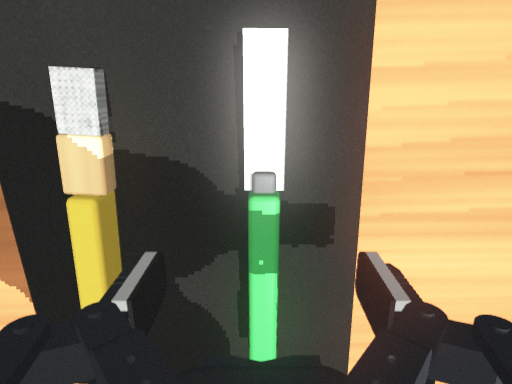

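The handle is centred between the fingers at about (263,260), and the brush at (95,250) is clear of the left finger. I'll partly close the jaws, go down and grip.

>>> step_arm([
  [0, 0, 0, 0, 0.4],
  [0, 0, 0, 0, 0.4],
  [0, 0, 10, 0, 0.4],
  [0, 0, 20, 0, 0.4],
  [0, 0, 28, 0, 0.4],
  [0, 0, 28, 0, 0.4],
  [0, 0, 28, 0, 1],
  [0, 0, 28, 0, 1],
  [0, 0, 28, 0, 1],
  [0, 0, 28, 0, 1],
  [0, 0, 28, 0, 1],
  [0, 0, 28, 0, 1],
  [0, 0, 28, 0, 1],
], newtons=80)

```text
t: 4.5
eef_pos: [0.4299, 0.2663, 0.0276]
tool_rot: [0.0, -0.7, 0.714, -0.0]
contact_force: [-1.2, 0.8, 2.5]
gripper_width: 0.167
```

>>> step_arm([
  [0, 0, -10, 0, 1],
  [0, 0, -25, 0, 1],
  [0, 0, -40, 0, 1],
  [0, 0, -43, 0, 1],
  [25, 0, -43, 0, 1],
  [55, 0, -43, 0, 1],
  [85, 0, -43, 0, 1],
  [110, 0, -43, 0, 1],
  [120, 0, -43, 0, 1],
  [120, 0, -43, 0, 1],
  [120, 0, -43, 0, 1],
])

```text
t: 5.42
eef_pos: [0.4276, 0.1465, 0.0704]
tool_rot: [0.0, -0.7, 0.714, 0.0]
contact_force: [0.0, 1.3, -1.0]
gripper_width: 0.17
```

```bash
cat > look.py <<'E'
import sys
from station import bot
from h import *
o=bot.get_obs(); R=toolR(o); print(np.round(o["eef_pos"]*1e3,1),"xang",np.degrees(np.arctan2(R[1,0],R[0,0])),o["contact_force"].round(1),o["gripper_width"],o["t"])
for n in sys.argv[2:]:
    c=bot.read_camera(n); cv2.imwrite(f"pics/{n}{sys.argv[1]}.png",c["frame"][:,:,::-1]); np.savez(f"pics/{n}{sys.argv[1]}.npz",**c)
    P=cloud(c)*1e3
    for k,m in masks(c).items():
        q=P[m&(c["z_map"]>0)]
        if len(q)<30: continue
        q=q[(q[:,0]>300)&(q[:,0]<760)&(q[:,1]>50)&(q[:,1]<430)]
        if len(q)<30: continue
        print(n,k,len(q),"mean",np.round(q.mean(0),1),"min",np.round(q.min(0),1),"max",np.round(q.max(0),1))
    hsv=cv2.cvtColor(c["frame"],cv2.COLOR_RGB2HSV); 
    m=(hsv[...,1]<50)&(hsv[...,2]>110)&(P[...,0]>440)&(P[...,0]<700)&(P[...,1]>110)&(P[...,1]<290)&(P[...,2]>8)&(P[...,2]<250)
    p=P[m]
    if len(p)>10: print(n,"blade?",len(p),"med",np.round(np.median(p,0),1),"min",np.round(p.min(0),1),"max",np.round(p.max(0),1),"dz/dx",np.round(np.polyfit(p[:,0],p[:,2],1),3),"yaw",np.round(np.polyfit(p[:,0],p[:,1],1),3))
E
python3 look.py 3 wrist scene
```

```text
[427.6 146.5  70.4] xang -91.13181879058749 [ 0.   1.3 -1. ] 0.1700663283378698 5.4167
wrist green 4931 mean [423.  146.4  69.5] min [384.  138.4  65.7] max [455.7 154.6 123.5]
wrist blade? 9894 med [498.6 145.1  58.7] min [452.7 134.5  51.1] max [530.8 155.8 190.6] dz/dx [-7.0000e-03  6.2729e+01] yaw [-1.40000e-02  1.51956e+02]
scene yellow 343 mean [410.3 359.5  23.3] min [332.9 337.    0.7] max [459.6 370.8  30.5]
scene blue 1861 mean [635.9 151.4  69.6] min [571.3  85.2  65.6] max [698.6 207.8  73.2]
scene blade? 238 med [488.9 150.3  59.3] min [440.2 111.3  54.7] max [700.  190.7 232.3] dz/dx [ -0.618 398.137] yaw [-3.20000e-02  1.67837e+02]
```

View pics/wrist3.png

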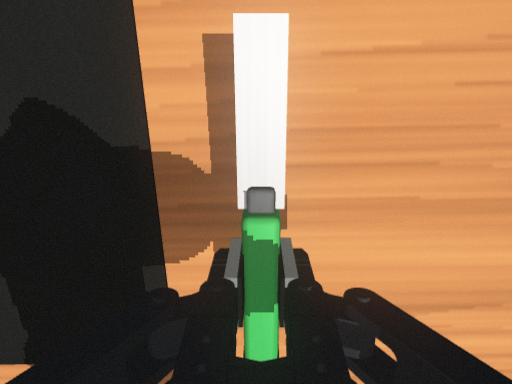

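View pics/scene3.png

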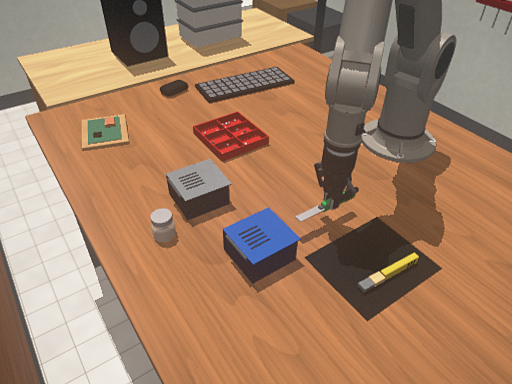

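The wrist view shows the blade held level, with its tip at (260,14), which is x≈531. Its top is at z≈58.7, about the middle of the 50–66 slot, and it lines up with the box in y. I'll advance into the slot.

>>> step_arm([
  [0, -15, 0, 0, 1],
  [0, -30, 0, 0, 1],
  [0, -40, 0, 0, 1],
  [0, -50, 0, 0, 1],
  [0, -60, 0, 0, 1],
  [0, -70, 0, 0, 1],
  [0, -75, 0, 0, 1],
  [0, -75, 0, 0, 1],
  [0, -75, 0, 0, 1],
])

```text
t: 6.27
eef_pos: [0.5022, 0.1447, 0.0701]
tool_rot: [-0.0, -0.7, 0.714, 0.0]
contact_force: [-0.6, -0.5, -1.5]
gripper_width: 0.166
```

```bash
python3 look.py 4 wrist top
```

```text
[502.2 144.7  70.1] xang -91.09051457021442 [-0.6 -0.5 -1.5] 0.16638871474500724 6.2667
wrist green 4886 mean [497.4 144.6  69.2] min [458.4 136.6  65.5] max [530.1 152.7 123.3]
wrist blue 37919 mean [590.4 147.9  69.5] min [570.6  83.3  66.5] max [608.2 205.7  72.5]
wrist blade? 5267 med [548.7 143.3  58.5] min [509.  130.8  50.5] max [607.5 206.1 190.3] dz/dx [ -0.147 141.037] yaw [6.10000e-02 1.10292e+02]
top yellow 304 mean [405.2 356.2  22.8] min [354.  347.   -0.8] max [455.7 377.5  31.2]
top blue 1396 mean [641.4 131.9  68.8] min [569.7  85.4  29.2] max [697.7 204.7  74.5]
```

View pics/wrist4.png

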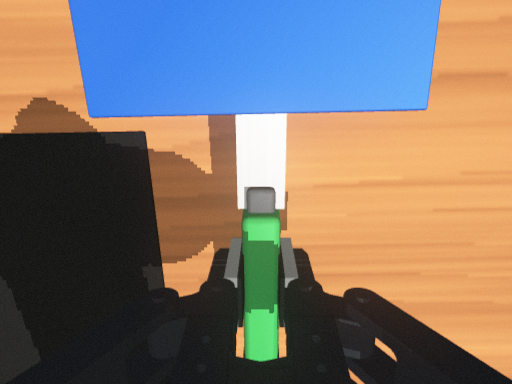

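The blade is under the free edge in the middle of the front, where it crosses the edge at about (262,113). Now I'll lift.

>>> step_arm([
  [0, 0, -4, 0, 1],
  [0, 0, -8, 0, 1],
  [0, 0, -12, 0, 1],
  [0, 0, -16, 0, 1],
  [0, 0, -20, 0, 1],
  [0, 0, -24, 0, 1],
  [0, 0, -28, 0, 1],
  [0, 0, -32, 0, 1],
  [0, 0, -36, 0, 1],
  [0, 0, -40, 0, 1],
  [0, 0, -40, 0, 1],
  [0, 0, -40, 0, 1],
])

```text
t: 7.37
eef_pos: [0.5026, 0.1448, 0.1106]
tool_rot: [0.0, -0.7, 0.714, -0.0]
contact_force: [-0.2, -0.1, -0.4]
gripper_width: 0.169
```

```bash
python3 look.py 5 wrist scene
```

```text
[502.6 144.8 110.6] xang -91.07767481720877 [-0.2 -0.1 -0.4] 0.1693722566805455 7.3667
wrist green 4826 mean [497.4 144.8 109.7] min [458.8 136.8 106. ] max [530.5 152.8 164. ]
wrist yellow 1436 mean [399.3 348.9  14. ] min [336.6 202.9   1.8] max [516.7 369.4 172.4]
wrist blue 31749 mean [594.  145.4 107.8] min [578.7  83.6  99.5] max [610.5 205.7 115. ]
wrist blade? 6736 med [552.5 143.7  99.1] min [509.2 130.9  90.3] max [580.7 158.1 230.9] dz/dx [-1.57000e-01  1.87861e+02] yaw [-1.3000e-02  1.5097e+02]
scene yellow 334 mean [410.6 359.5  23.3] min [3.320e+02 3.376e+02 2.000e-01] max [458.9 370.2  29.7]
scene blue 1963 mean [643.5 153.   89.8] min [579.9  85.5  67.3] max [700.1 208.1 116. ]
scene blade? 102 med [551.7 147.   98.8] min [510.5 133.6  66.8] max [698.9 205.5 125.3] dz/dx [-2.04000e-01  2.12108e+02] yaw [4.60000e-02 1.21369e+02]
```

View pics/scene5.png

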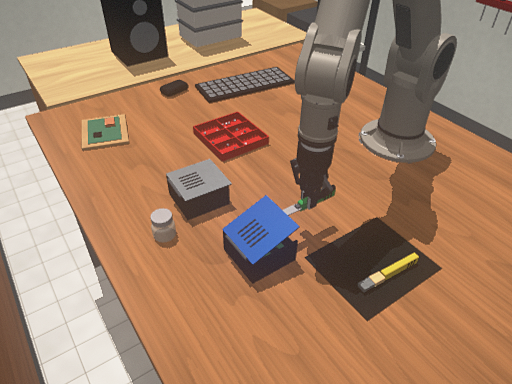

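View pics/wrist5.png

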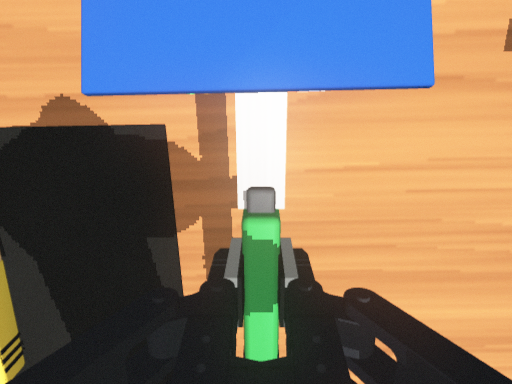

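The cover is riding on the blade at about 20°, with its edge at (262,92) in the wrist view, and the tool has not tilted. I'll keep going up and forward.

>>> step_arm([
  [0, -1, -5, 0, 1],
  [0, -3, -10, 0, 1],
  [0, -6, -15, 0, 1],
  [0, -9, -20, 0, 1],
  [0, -12, -25, 0, 1],
  [0, -15, -30, 0, 1],
  [0, -19, -35, 0, 1],
  [0, -23, -40, 0, 1],
  [0, -27, -45, 0, 1],
  [0, -31, -50, 0, 1],
  [0, -36, -55, 0, 1],
  [0, -41, -60, 0, 1],
  [0, -46, -65, 0, 1],
  [0, -49, -68, 0, 1],
  [0, -49, -68, 0, 1],
  [0, -49, -68, 0, 1],
])

```text
t: 8.8
eef_pos: [0.5518, 0.1438, 0.1785]
tool_rot: [0.0, -0.7, 0.714, -0.0]
contact_force: [0.3, 0.2, -0.6]
gripper_width: 0.169
```

```bash
python3 look.py 6 wrist scene
```

```text
[551.8 143.8 178.5] xang -91.08888579120688 [ 0.3  0.2 -0.6] 0.16947060328255706 8.8
wrist green 4881 mean [546.7 143.8 177.6] min [507.7 135.8 173.6] max [579.8 152.1 231.6]
wrist yellow 1197 mean [423.5 347.9  21.5] min [360.3 194.8   1.9] max [565.8 385.5 231. ]
wrist blue 7461 mean [652.7 149.1 182.8] min [649.4  83.9  19. ] max [677.9 205.6 187.2]
wrist blade? 9684 med [620.9 142.5 166.7] min [558.8 117.8  10.1] max [676.9 204.7 195.9] dz/dx [-6.80000e-02  2.07543e+02] yaw [-1.40000e-02  1.50896e+02]
scene yellow 341 mean [410.  359.5  23.1] min [330.8 336.2  -1.2] max [459.4 370.1  30.1]
scene blue 68 mean [664.4 127.7 157.5] min [651.1  85.9  70.3] max [702.1 206.  186.1]
scene blade? 186 med [610.1 145.6 166.8] min [559.3 133.2 158.5] max [650.  195.6 193.6] dz/dx [-8.70000e-02  2.21096e+02] yaw [-2.30000e-02  1.60209e+02]
```

View pics/scene6.png

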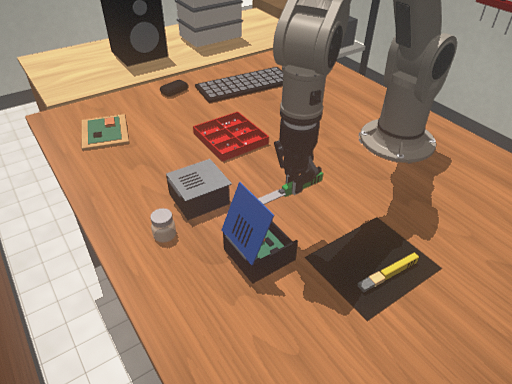

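View pics/wrist6.png

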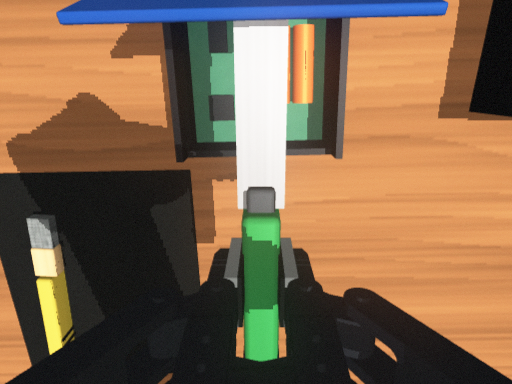

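The cover stands at about 65–70°, with its edge at x≈650, z≈186, and the blade is still under it. I'll pull the blade straight back.

>>> step_arm([
  [0, 5, 0, 0, 1],
  [0, 12, 0, 0, 1],
  [0, 24, 0, 0, 1],
  [0, 40, 0, 0, 1],
  [0, 60, 0, 0, 1],
  [0, 85, 0, 0, 1],
  [0, 110, 0, 0, 1],
  [0, 122, 0, 0, 1],
  [-20, 122, 0, 0, 1],
  [-50, 122, 0, 0, 1],
  [-80, 122, 0, 0, 1],
  [-110, 122, 0, 0, 1],
  [-120, 122, 0, 0, 1],
  [-120, 122, 25, 0, 1],
  [-120, 122, 55, 0, 1],
  [-120, 122, 85, 0, 1],
  [-120, 122, 110, 0, 1],
  [-120, 122, 115, 0, 1],
  [-120, 122, 115, 0, 1],
])

```text
t: 10.48
eef_pos: [0.4306, 0.2652, 0.062]
tool_rot: [-0.002, -0.7, 0.714, 0.0]
contact_force: [-0.1, -0.5, -0.3]
gripper_width: 0.171
```

```bash
python3 look.py 7 wrist scene
```

```text
[430.6 265.2  62. ] xang -91.06570162383554 [-0.1 -0.5 -0.3] 0.17140484259237806 10.4833
wrist green 5183 mean [426.5 265.1  60.8] min [341.8 253.5   1.8] max [459.4 273.7 115.4]
wrist yellow 5534 mean [423.6 352.6  23.2] min [375.5 307.7   2.5] max [458.9 379.6 105. ]
wrist blade? 9935 med [501.4 263.9  50. ] min [440.1 252.3  43.1] max [533.8 277.3 181.9] dz/dx [-2.5000e-02  6.3343e+01] yaw [-1.30000e-02  2.70554e+02]
scene green 40 mean [416.1 267.9  62.3] min [370.  260.8  60. ] max [460.1 275.   65.7]
scene yellow 351 mean [410.7 360.4  23.4] min [355.2 336.9   0.5] max [459.3 370.4  30.1]
scene blue 60 mean [664.9 126.3 156.5] min [651.4  86.4  67.3] max [700.5 204.6 186.6]
scene blade? 277 med [493.4 267.5  52.1] min [440.6 192.4  48.1] max [650.  289.6 249.7] dz/dx [ -1.042 596.062] yaw [-1.51000e-01  3.41862e+02]
```

View pics/scene7.png

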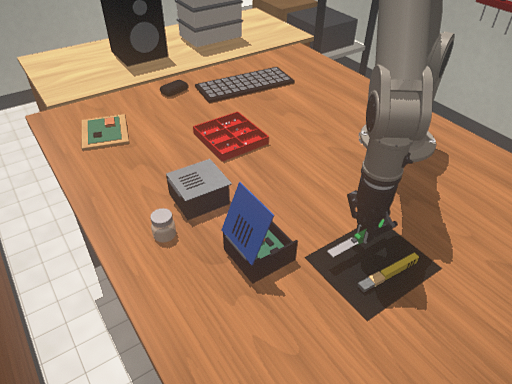

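View pics/wrist7.png

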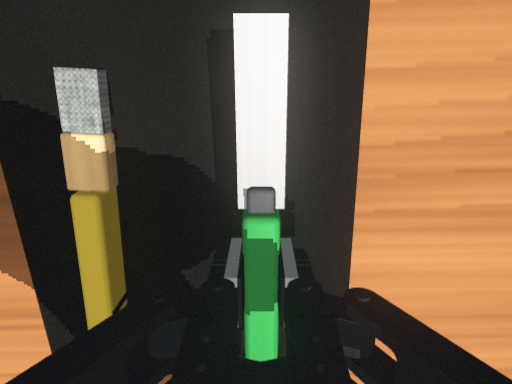

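The cover holds by itself, with its edge still at x≈651, z≈186. The tool is over its old spot with the brush untouched, so I'll lower it gently.

>>> step_arm([
  [0, 0, 10, 0, 1],
  [0, 0, 20, 0, 1],
  [0, 0, 27, 0, 1],
  [0, 0, 31, 0, 1],
  [0, 0, 33, 0, 1],
  [0, 0, 34, 0, 1],
  [0, 0, 34, 0, 1],
])

```text
t: 11.17
eef_pos: [0.4316, 0.2661, 0.0291]
tool_rot: [-0.0, -0.7, 0.714, 0.0]
contact_force: [-0.4, 0.1, -1.1]
gripper_width: 0.169
```

>>> step_arm([
  [0, 0, 1, 0, 1],
  [0, 0, 1.5, 0, 1],
  [0, 0, 1.5, 0, 1],
  [0, 0, 1.5, 0, 0.8],
  [0, 0, 1.5, 0, 0.6],
  [0, 0, 1.5, 0, 0.4],
  [0, 0, 1.5, 0, 0.4],
  [0, 0, 1.5, 0, 0.4],
  [0, 0, 1.5, 0, 0.4],
])

```text
t: 11.92
eef_pos: [0.4317, 0.2661, 0.0279]
tool_rot: [0.0, -0.7, 0.714, -0.0]
contact_force: [0.0, 0.4, -0.6]
gripper_width: 0.599
```

>>> step_arm([
  [0, 0, -5, 0, 0.4],
  [0, 0, -15, 0, 0.4],
  [0, 0, -35, 0, 0.4],
  [0, 0, -65, 0, 0.4],
  [0, 0, -100, 0, 0.4],
  [0, 0, -130, 0, 0.4],
  [0, 10, -160, 0, 0.4],
  [0, 20, -180, 0, 0.4],
  [0, 20, -180, 0, 0.4],
  [0, 20, -180, 0, 0.4],
  [0, 20, -180, 0, 0.4],
  [0, 20, -180, 0, 0.4],
])

```text
t: 12.92
eef_pos: [0.4114, 0.2658, 0.2069]
tool_rot: [-0.001, -0.7, 0.714, 0.0]
contact_force: [0.6, 0.7, -0.2]
gripper_width: 0.601
```

```bash
python3 look.py 8 wrist scene top
```

```text
[411.4 265.8 206.9] xang -91.09664685824413 [ 0.6  0.7 -0.2] 0.6005451572170775 12.9167
wrist green 1047 mean [400.2 267.6  25.2] min [344.9 258.1   1.2] max [458.8 275.1  28.4]
wrist yellow 2141 mean [408.5 355.   23.8] min [343.2 345.6   1.3] max [457.9 375.5  28.7]
wrist blade? 1994 med [499.  265.1  15.7] min [458.9 255.2  10.8] max [534.8 275.5  22.2] dz/dx [-2.5000e-02  2.8601e+01] yaw [-1.10000e-02  2.70638e+02]
scene green 160 mean [409.9 268.2  26.7] min [357.  261.2  22.5] max [459.1 274.8  31.7]
scene yellow 348 mean [410.6 360.4  23.5] min [354.  337.2   1.1] max [458.7 370.6  29.9]
scene blue 62 mean [665.5 126.9 155.5] min [651.   85.4  71. ] max [701.4 203.1 187. ]
scene blade? 223 med [500.9 266.6  16. ] min [459.1 193.1  12.6] max [650.9 277.5 185.3] dz/dx [   0.46  -212.602] yaw [-1.98000e-01  3.65539e+02]
top green 272 mean [407.8 263.9  23.9] min [356.1 180.6   0.9] max [578.1 275.9 255.6]
top yellow 73 mean [376.6 350.4  32.9] min [354.1 174.    7.2] max [577.9 368.3 318.6]
top blue 147 mean [661.5 135.3 161.7] min [648.5  85.3  93.5] max [690.8 195.3 188.8]
top blade? 171 med [500.2 266.3  15.7] min [461.2 255.4  10. ] max [533.  276.9  23.4] dz/dx [-5.0000e-03  1.8124e+01] yaw [-5.00000e-03  2.68813e+02]
```

View pics/scene8.png

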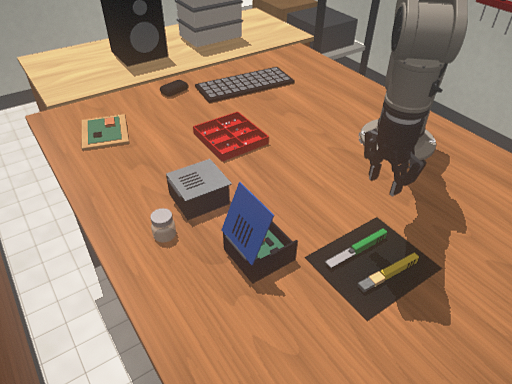

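View pics/wrist8.png

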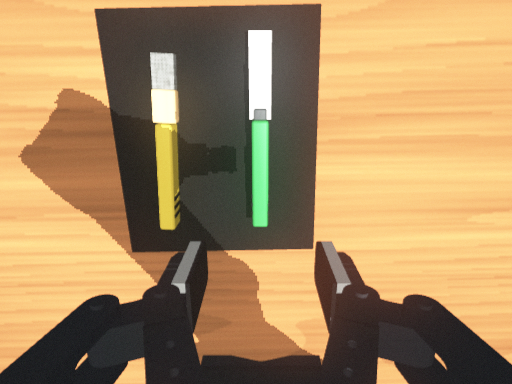

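The pry tool lies flat on the pad at (260,170) in the wrist view, with its blade at z≈15. The brush hasn't moved, the grey cover is shut, and the blue cover stands open on its own. The gripper is clear of everything, so I'm handing in.

Run:
```python
from station import bot
print(bot.hand_in())
```

```text
the job is handed in; nothing more can be done
None
```

I levered the blue cover open with the pry tool's blade, laid the tool back on the pad where it had been, let go and handed the job in at about 13 s. Handing in reports no verdict, so what follows is from my own last camera checks.

- **Blue cover:** it stands by itself at about 68°. Its free edge is at x≈651, z≈187 mm and had not moved since I pulled the blade out. I saw no contact between the fingers or arm and the cover.
- **Pry tool:** it lies flat on the pad with its grip point at about (430, 266) mm. The blade is at z≈15 mm, and the gripper is about 180 mm above it.
- **Bystanders:** the brush is within about 2 mm of where it started. The grey cover looks shut in the last picture; I did not measure it.

The camera readings agreed to within about 3 mm, and no check failed. I had no direct reading of the force between blade and cover. I judged that contact from the pictures, which show the cover riding on the blade.

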